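# Feel which tins are full and pack them into the round tray

### The job

Of the four look-alike steel tins standing on the worktop beside the round tray, two are full and two are empty: feel by lifting which are the heavy ones. Set the two full tins gently down into the two free places of the tray, so that all seven tins in it stand upright and flat on its floor, and leave the two empty ones standing upright on the worktop outside the tray. Leave the mill, the shaker and the mug alone.

Things in the scene. Friction and masses are not known exactly. Their poses are not given: they have to be found in the camera images.
- tray: Round green metal tray, fixed: 186 mm across outside (189 at the lip), about 178 inside, rim 30 mm high, inner floor at z = 4 mm. Origin: centre of underside. Room for seven tins: one in the middle, six round it, 57 mm from the middle, 60 degrees apart. Five stand in it loose; the places along its +x axis and at 120 degrees (counterclockwise) are free.
- gap_1 (a point): Middle of one free place, on the tray's inner floor; about 3 mm clear round a tin. Either full tin may go here
- gap_2 (a point): Middle of the other free place, on the tray's inner floor; about 3 mm clear round a tin
- tin_a: Steel tin, 54 mm across, 86 mm tall to the top of its wooden lid; on it an upright wooden knob 24 mm across, top at z = 106 mm; lid and knob fixed; foot bevelled 4 mm. Origin: centre of underside, z up. One of four look-alikes on the worktop outside the tray: two are full (about 0.5 kg), two empty (about 0.15 kg), each weight within 10 percent.
- tin_b: Steel tin, 54 mm across, 86 mm tall to the top of its wooden lid; on it an upright wooden knob 24 mm across, top at z = 106 mm; lid and knob fixed; foot bevelled 4 mm. Origin: centre of underside, z up. One of four look-alikes on the worktop outside the tray: two are full (about 0.5 kg), two empty (about 0.15 kg), each weight within 10 percent.
- tin_c: Steel tin, 54 mm across, 86 mm tall to the top of its wooden lid; on it an upright wooden knob 24 mm across, top at z = 106 mm; lid and knob fixed; foot bevelled 4 mm. Origin: centre of underside, z up. One of four look-alikes on the worktop outside the tray: two are full (about 0.5 kg), two empty (about 0.15 kg), each weight within 10 percent.
- tin_d: Steel tin, 54 mm across, 86 mm tall to the top of its wooden lid; on it an upright wooden knob 24 mm across, top at z = 106 mm; lid and knob fixed; foot bevelled 4 mm. Origin: centre of underside, z up. One of four look-alikes on the worktop outside the tray: two are full (about 0.5 kg), two empty (about 0.15 kg), each weight within 10 percent.
- resident_1: Tin of the same look and size as tin_a (54 mm across, 106 mm tall with its knob), 0.5 kg, one of the five already standing in the tray (loose). Origin: centre of the underside.
- resident_2: Tin of the same look and size as tin_a (54 mm across, 106 mm tall with its knob), 0.5 kg, one of the five already standing in the tray (loose). Origin: centre of the underside.
- resident_3: Tin of the same look and size as tin_a (54 mm across, 106 mm tall with its knob), 0.5 kg, one of the five already standing in the tray (loose). Origin: centre of the underside.
- resident_4: Tin of the same look and size as tin_a (54 mm across, 106 mm tall with its knob), 0.5 kg, one of the five already standing in the tray (loose). Origin: centre of the underside.
- resident_5: Tin of the same look and size as tin_a (54 mm across, 106 mm tall with its knob), 0.5 kg, one of the five already standing in the tray (loose). Origin: centre of the underside.
- pepper_mill: turned dark wooden pepper mill, 58 mm across, 170 mm tall, standing loose behind the work; not to be disturbed. Origin: centre of the underside.
- salt_shaker: glass salt shaker with a grey top, 44 mm across, 90 mm tall, standing loose behind the work; not to be disturbed. Origin: centre of the underside.
- mug_b: white mug with dots, 82 mm across, 91 mm tall, with a handle, standing loose behind the work; not to be disturbed. Origin: centre of the underside.

How it is judged:
By the outcome, as a careful person would: the job done as asked, in the order asked, and still so for the second after the job is handed in, with the robot touching nothing.
It also fails if it takes over 72 s, if anything falls off the work surface, if the arm or the gripper's body presses on something with over 40 N, if the wrist force passes 120 N, or if a joint passes its speed limit or range.

### The arm

A 7-joint arm with a two-finger parallel gripper is mounted at the origin on a cart in front of the work surface, level with it; the furniture and walls round the work are solid. World frame = base frame: x ahead of the robot, y to its left, z up, the work surface at z = 0. Lengths are in m, angles in rad, forces in N, time in s.
With the tool pointing down it reaches from about 0.425 to 0.925 m from the base axis. Payload 6.8 kg.
Tool frame: the origin (TCP) lies at the very end of the fingers, on their centre line; the grasp point (between the pads) lies 19 mm behind it; z points along the fingers, y is the line along which they close (so a half turn about z gives the same grasp; the last joint's range is limited). The gripper opens to 85 mm and grips with 20 to 120 N. Pads are 22 mm wide; open, the fingers measure 114 mm over their backs; the gripper's body (76 mm by 85 mm) begins 54 mm behind the grasp point. The pads swing forward as they close: fully open they stand 13 mm farther back than shut.
Start: joints at [-1.344, 0.477, 0.022, 1.555, -0.011, 1.109, -0.083], TCP at [0.222, 0.638, 0.231] pointing down, gripper open.
Joint ranges: [-2.96, 2.96], [-0.34, 2.1], [-1.41, 1.46], [0.24, 2.44], [-1.37, 4.51], [0.17, 1.92], [-2.96, 2.96]. Speed limits (rad/s): [2.39, 2.39, 3.14, 3.14, 3.14, 3.14, 3.14].

### API

Orientations are given as a unit quaternion [w, x, y, z].
In Python, from station import bot gives the robot as it stands.
- The arm moves only by the shell command python3 nudge.py 'ROWS' [FORCE]. ROWS is a JSON list of rows, 1 to 20 of them, each of 5 numbers: dx, dy, dz in m, then a turn about the tool's z in rad, then the opening from 0.0 (shut) to 1.0 (fully open); each row shifts and turns the commanded pose from where the row before left it, along the tool's axes as they then stand; what a row does not reach is not made up. A row lasts 1/10 s, in which the tool goes at most 0.05 m and 0.15 rad, less where a joint would pass 70% of its speed; a pose out of reach is approached as far as the arm can. The fingers move at their own pace and stop on an object; FORCE is the grip in N (left out, the last holds). Time passes only in rows, so rows that do not move let the fingers close. It prints the time, the measured TCP pose, the force, the opening and the grip force at its end.
- bot.get_obs(): the state, without advancing time (a new reading comes with each control period).
- bot.read_camera(name): name is "side" or "top" or "wrist"; returns the picture (384x512x3 uint8, blue, green, red); there is no depth.
- bot.camera_info(name): a dict with "vertical_fov" (degrees; the focal length in pixels is half the picture's height over the tangent of half this angle, whatever the lens; pixels are square), "cx", "cy" (the principal point, pixels), "view" (4x4, takes a point from world to camera coordinates); the wrist camera has in their place "hand_eye" (4x4, takes a point from camera to tool coordinates, whose origin is the TCP and whose axes are the flange's). Camera axes: x right, y up, looking along -z (the intrinsics and any distortion apply to the point x, -y, -z); pixel columns grow to the right and rows downward; lengths in m; the calibration is good to about 2 mm. A picture is of the moment at which its call begins: read the wrist's pose just before it. camera_info takes no time and is no camera call.
- bot.hand_in(): hands the job in; it is judged then, once.
The state is a dict: "t": time; "q": joint angles; "joint_vel": joint speeds; "joint_torque": joint torques, N m; "eef_pos": TCP position; "tool_rot": TCP orientation; "contact_force": force on the tool from outside, world axes, zero at the start; "torque": the same for the moment, N m; "gripper_width": opening from 0.0 (shut) to 1.0 (fully open); "grasp_force": force on a finger pad.
Only numpy, scipy, OpenCV 4.12 (cv2) and the standard library are available. Lean on these libraries where they do the work, as an engineer would, in place of code of your own. Each camera call takes 0.05 s, during which the arm holds its last target. There are 200 camera calls.

## Working session

There is one attempt and no reset: what is moved stays moved. The work goes in short steps, Python scripts to look and compute and a shell command to move; the robot and the scene stay as the last step left them, time stands still between calls to the robot, and variables do not carry over. Pictures are saved under pics/ and viewed, at most 10 in all, crops included, and the job is handed in when it is done.

```bash
ls; mkdir -p pics; python3 - <<'E'
from station import bot
import cv2,numpy as np
np.set_printoptions(precision=4,suppress=True)
o=bot.get_obs();print(o)
for n in("top","side","wrist"):
    i=bot.camera_info(n);print(n,i)
    cv2.imwrite(f"pics/{n}0.png",bot.read_camera(n))
E
```

```text
nudge.py
pics
station.py
{'t': 0.0, 'q': array([-1.3441,  0.4778,  0.0223,  1.5564, -0.0115,  1.1093, -0.0831]), 'joint_vel': array([-0.0014,  0.0013,  0.0016,  0.0004,  0.0013, -0.0015,  0.0003]), 'joint_torque': array([  0.0005, -59.6458,   1.6083, -28.119 ,   0.0125,   0.0093,
        -0.    ]), 'eef_pos': array([0.2216, 0.637 , 0.2303]), 'tool_rot': array([-0.0001,  0.1666,  0.986 , -0.0009]), 'contact_force': array([-0.4217, -0.3901,  0.5499]), 'torque': array([-0.0073, -0.0701, -0.0049]), 'grasp_force': 0.0, 'gripper_width': 0.9983971673998214}
top {'vertical_fov': 45.32726607203115, 'cx': 251.28739996305782, 'cy': 191.3440144626582, 'view': array([[-0.0125, -0.9999,  0.0033,  0.0194],
       [ 0.9878, -0.0119,  0.1551, -0.6005],
       [-0.155 ,  0.0052,  0.9879, -1.1413],
       [ 0.    ,  0.    ,  0.    ,  1.    ]])}
side {'vertical_fov': 43.012076300521244, 'cx': 250.71619315029432, 'cy': 189.81387562237063, 'view': array([[ 0.0214, -0.9998, -0.0011,  0.0139],
       [ 0.8811,  0.0184,  0.4725, -0.5358],
       [-0.4724, -0.0111,  0.8813, -0.8551],
       [ 0.    ,  0.    ,  0.    ,  1.    ]])}
wrist {'vertical_fov': 59.02496971748221, 'cx': 252.35637686334948, 'cy': 198.0942789206942, 'hand_eye': array([[ 0.0001,  0.9549,  0.2971,  0.0746],
       [ 1.    , -0.0003,  0.0006, -0.001 ],
       [ 0.0007,  0.2971, -0.9548, -0.1425],
       [ 0.    ,  0.    ,  0.    ,  1.    ]])}
```

```bash
python3 -c "
import cv2
for n in('top','side'): cv2.imwrite(f'pics/{n}0b.png',cv2.resize(cv2.imread(f'pics/{n}0.png'),(800,600),interpolation=cv2.INTER_CUBIC))"
```

```text
(no output)
```

View pics/top0b.png

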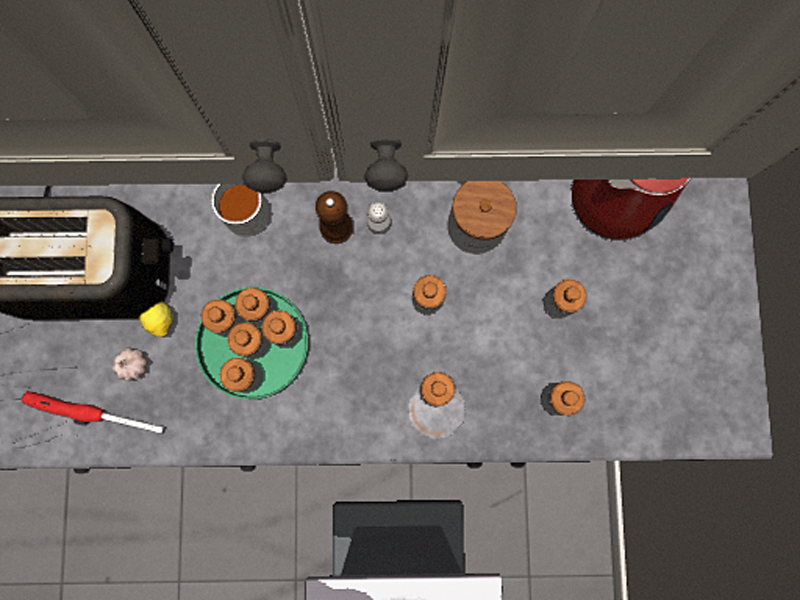

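View pics/side0b.png

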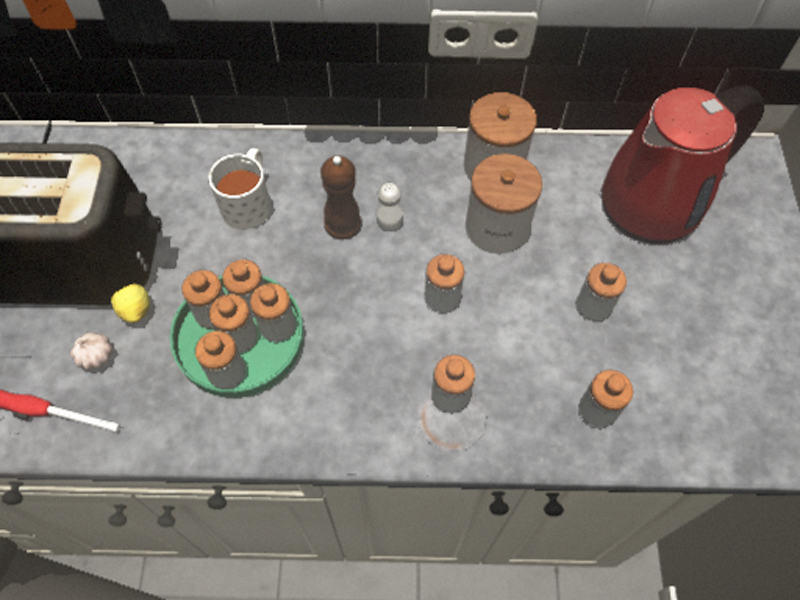

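Top view: loose tins' knobs lie at about (430,291), (571,296), (438,388) and (568,398) in the 800x600 picture. The five residents are at (218,315), (253,302), (280,326), (245,338) and (237,375), and the free places are lower-left and lower-right. The side view shows the same tins: (445,262), (606,272), (455,366), (614,381). I'll triangulate from these two.

```bash
cat > h.py <<'E'
import numpy as np,cv2
from station import bot
from scipy.spatial.transform import Rotation as R
np.set_printoptions(precision=4,suppress=True)
def pose(o=None):
    o=o or bot.get_obs(); w,x,y,z=o["tool_rot"]; T=np.eye(4)
    T[:3,:3]=R.from_quat([x,y,z,w]).as_matrix(); T[:3,3]=o["eef_pos"]; return T
def cam(n,T=None):
    i=bot.camera_info(n); f=192/np.tan(np.radians(i["vertical_fov"]/2))
    V=i["view"] if n!="wrist" else np.linalg.inv(T@i["hand_eye"])
    K=np.array([[f,0,i["cx"]],[0,f,i["cy"]],[0,0,1]])
    return K@np.diag([1,-1,-1])@V[:3]
def tri(P1,a,P2,b):
    X=cv2.triangulatePoints(P1,P2,np.float64(a).T,np.float64(b).T); return (X[:3]/X[3]).T
def proj(P,X):
    p=np.c_[X,np.ones(len(X))]@P.T; return p[:,:2]/p[:,2:]
def onz(P,px,z):  # pixel -> world on plane z
    H=np.c_[P[:,0],P[:,1],P[:,2]*z+P[:,3]]
    p=np.c_[np.float64(px).reshape(-1,2),np.ones(len(np.float64(px).reshape(-1,2)))]@np.linalg.inv(H).T
    return p[:,:2]/p[:,2:]
E
python3 - <<'E'
from h import *
s=.64
t=np.array([(430,291-3),(571,294),(438,386),(569,397),(216,313),(252,300),(282,325),(244,337),(236,374)])*s
d=np.array([(445,261),(607,271),(455,364),(615,379),(202,281),(242,269),(271,293),(229,314),(213,341)])*s
X=tri(cam("top"),t,cam("side"),d);print(X)
print(proj(cam("top"),X)-t)
print("tray ctr top floor", onz(cam("top"),np.array([(252,343)])*s,.02))
E
```

```text
[[ 0.6083 -0.0467  0.1052]
 [ 0.5958 -0.2676  0.1072]
 [ 0.4548 -0.0568  0.1051]
 [ 0.4352 -0.2567  0.1129]
 [ 0.5739  0.2884  0.0977]
 [ 0.5937  0.2339  0.0984]
 [ 0.5521  0.1867  0.1074]
 [ 0.5382  0.2508  0.0697]
 [ 0.4766  0.2543  0.1141]]
[[-0.0405 -0.0001]
 [-0.1726 -0.0141]
 [ 0.3669  0.004 ]
 [ 0.5703  0.0534]
 [ 1.0179 -0.1151]
 [ 0.2338 -0.0232]
 [-0.5768  0.0528]
 [ 0.3696 -0.0387]
 [-0.1801  0.0212]]
tray ctr top floor [[0.5331 0.2483]]
```

```bash
python3 nudge.py '[[0,0,-0.035,-0.08,0.45],[0,0,-0.035,-0.08,0.45],[-0.033,-0.03,0,0,0.45],[-0.033,-0.03,0,0,0.45],[-0.033,-0.03,0,0,0.45],[-0.033,-0.03,0,0,0.45],[-0.033,-0.03,0,0,0.45],[-0.033,-0.03,0,0,0.45],[-0.033,-0.03,0,0,0.45],[-0.033,-0.03,0,0,0.45],[-0.033,-0.03,0,0,0.45],[-0.033,-0.03,0,0,0.45],[0,0,0,0,0.45],[0,0,0,0,0.45]]' 40
python3 - <<'E'
from h import *
o=bot.get_obs();T=pose(o);im=bot.read_camera("wrist");np.save("T1.npy",T);print(T,o["contact_force"])
cv2.imwrite("pics/w1.png",im);cv2.imwrite("pics/w1b.png",cv2.resize(im,(800,600),interpolation=cv2.INTER_CUBIC))
E
```

```text
t: 1.55
eef_pos: [0.495, 0.2836, 0.3011]
tool_rot: [-0.0, 0.089, 0.996, -0.0]
contact_force: [-0.8, 0.6, -0.5]
gripper_width: 0.45
grasp_force: 0.0
[[-0.9843  0.1768 -0.0004  0.495 ]
 [ 0.1768  0.9843 -0.0002  0.2836]
 [ 0.0004 -0.0003 -1.      0.3011]
 [ 0.      0.      0.      1.    ]] [-0.7665  0.5966 -0.4692]
```

View pics/w1b.png

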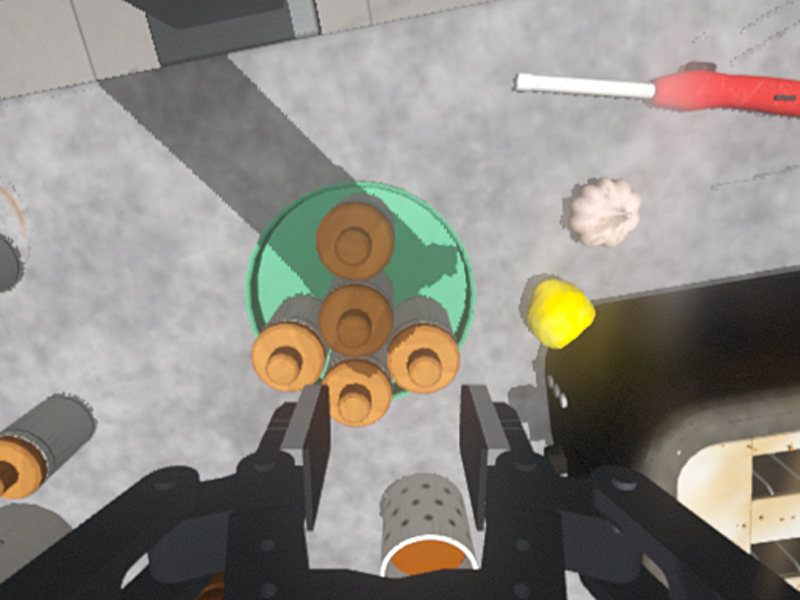

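The wrist view shows the tray rim spanning about (247..473, 181..400). The resident knobs are near (353,246), (352,329), (284,369), (426,369) and (355,405), and the free places are left at ~(290,250) and right at ~(430,250). I'll enlarge it and fit the rim.

```bash
python3 - <<'E'
from h import *
from scipy.optimize import least_squares
im=cv2.imread("pics/w1.png");P=cam("wrist",np.load("T1.npy"))
hsv=cv2.cvtColor(im,cv2.COLOR_BGR2HSV)
m=cv2.inRange(hsv,(65,80,30),(90,255,255));m[:, :140]=0;m[:,310:]=0
n,l,st,_=cv2.connectedComponentsWithStats(m);m=np.uint8(l>0)*np.uint8(np.isin(l,[i for i in range(1,n) if st[i,4]>15]))
pts=cv2.convexHull(cv2.findNonZero(m)).reshape(-1,2).astype(float)
# rim points: back-project to z=.03, robust circle radius .0945
W=onz(P,pts,.03)
r=least_squares(lambda c:np.hypot(*(W-c).T)-.0945,[.53,.24],loss="soft_l1",f_scale=.001);print("tray",r.x,np.round(1e3*r.fun,1),len(pts))
c=im[105:285,145:325];cv2.imwrite("pics/w1c.png",cv2.resize(c,(600,600),interpolation=cv2.INTER_CUBIC)[:, :])
E
```

```text
tray [0.5353 0.2458] [ -1.6  -1.3  -1.9  -1.9  -1.9  -2.4  -3.4  -3.2  -3.4  -4.2 -17.7  -2.5
  -2.3  -2.4  -2.5  -2.2  -1.8  -1.5  -1.7  -1.1  -1.   -1.3  -1.2  -0.9
  -0.7  -0.9  -0.6  -0.7  -0.5   0.1   0.2   0.6   0.2   0.2  -0.2  -0.2
  -0.3  -0.3  -0.7  -0.7  -0.5  -0.5  -0.9  -0.8  -0.8  -1.1] 46
```

View pics/w1c.png

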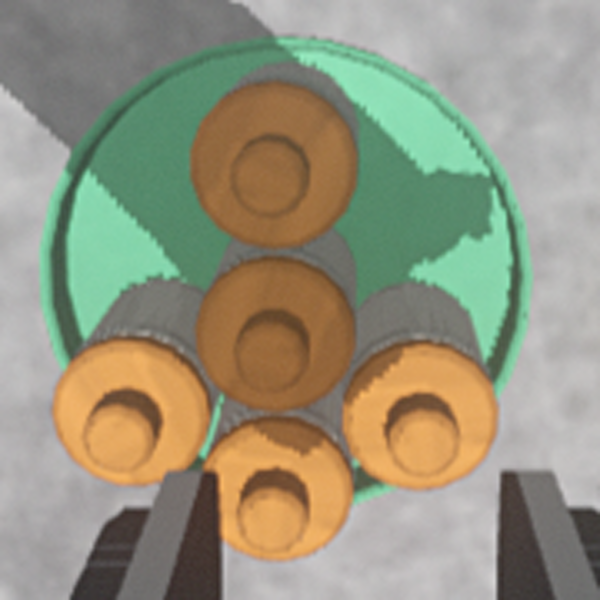

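The crop shows resident knob-top centres at crop pixels (270,175), (273,350), (118,437), (423,440) and (273,517), and the free places at crop left and right.

```bash
python3 - <<'E'
from h import *
from scipy.optimize import least_squares
im=cv2.imread("pics/w1.png");P=cam("wrist",np.load("T1.npy"))
k=np.array([(270,175),(273,350),(118,437),(423,440),(273,517)])/3.3333+(145-.35,105-.35)
l=np.array([(275,165),(277,333),(132,411),(421,416),(281,488)])/3.3333+(145-.35,105-.35)
A=onz(P,k,.110);B=onz(P,l,.090);print(A,"\n",B)
# rim ellipse pts read off crop (outer lip)
rim=np.array([(42,270),(60,175),(110,105),(200,52),(290,37),(400,75),(470,135),(515,205),(531,290),(500,385),(372,498)])/3.3333+(145-.35,105-.35)
W=onz(P,rim,.03)
r=least_squares(lambda c:np.hypot(*(W-c[:2]).T)-c[2],[.53,.24,.0945]);print("tray",r.x,r.fun*1e3)
M=(A+B)/2
# fit lattice: centre + phase
ang=np.radians([180,0,-60,60,0]) # placeholder
def lat(p): # order: near(robot), mid, right(-y?) ...
    a=p[2]+np.radians([60,0,180,-60+360-0,240]);return a
def f(p):
    th=p[2]+np.radians([60,180,300,240]); Q=p[:2]+.057*np.c_[np.cos(th),np.sin(th)]
    return np.r_[(M[[0,2,3,4]]-Q).ravel(),M[1]-p[:2]]
best=None
for flip in ([0,1],):
  for p0 in (110,):
    r=least_squares(f,[*M[1],np.radians(p0)]);print(r.x[:2],np.degrees(r.x[2]),r.fun.reshape(-1,2)*1e3)
for a in (0,120):
    t=r.x[2]+np.radians(a);print("gap",r.x[:2]+.057*np.array([np.cos(t),np.sin(t)]))
E
```

```text
[[0.4767 0.2585]
 [0.5309 0.2484]
 [0.551  0.1937]
 [0.5693 0.2896]
 [0.5876 0.2369]] 
 [[0.4772 0.2584]
 [0.5319 0.248 ]
 [0.5504 0.1945]
 [0.5694 0.29  ]
 [0.5872 0.2383]]
tray [0.5346 0.2457 0.0929] [-1.1731  0.1567  0.4577  0.4318  1.4187 -1.0216 -1.6282  0.1164  1.3749
 -0.6894  0.5561]
[0.532  0.2478] 109.05449507716601 [[ 0.9114 -0.1558]
 [ 0.1516  0.1752]
 [-0.004  -1.0436]
 [-0.4909  0.6047]
 [-0.5681  0.4196]]
gap [0.5134 0.3017]
gap [0.4946 0.2047]
```

```bash
python3 nudge.py '[[-0.017,-0.0305,0.01,0,0.45],[-0.017,-0.0305,0.01,0,0.45],[-0.017,-0.0305,0.01,0,0.45],[-0.017,-0.0305,0.01,0,0.45],[-0.017,-0.0305,0.01,0,0.45],[-0.017,-0.0305,0.01,0,0.45],[-0.017,-0.0305,0.01,0,0.45],[-0.017,-0.0305,0.01,0,0.45],[-0.017,-0.0305,0.01,0,0.45],[-0.017,-0.0305,0.01,0,0.45],[0,0,0.03,0,0.45],[0,0,0,0,0.45],[0,0,0,0,0.45]]'
python3 - <<'E'
from h import *
o=bot.get_obs();T=pose(o);im=bot.read_camera("wrist");np.save("T2.npy",T);print(T,o["contact_force"])
cv2.imwrite("pics/w2.png",im);cv2.imwrite("pics/w2b.png",cv2.resize(im,(800,600),interpolation=cv2.INTER_CUBIC))
# predicted knobs
X=np.array([[.6083,-.0467,.106],[.5958,-.2676,.106],[.4548,-.0568,.106],[.4352,-.2567,.106]]);print(proj(cam("wrist",T),X)*1.5625)
E
```

```text
t: 2.9
eef_pos: [0.6086, -0.0427, 0.171]
tool_rot: [-0.001, 0.086, 0.996, 0.0]
contact_force: [-0.0, -0.2, 0.6]
gripper_width: 0.45
grasp_force: 0.0
[[-0.9853  0.1708 -0.0019  0.6086]
 [ 0.1708  0.9853  0.0011 -0.0427]
 [ 0.0021  0.0007 -1.      0.171 ]
 [ 0.      0.      0.      1.    ]] [-0.     -0.2025  0.5954]
[[ 387.6892  334.2985]
 [-123.108   389.8921]
 [ 277.3821  -88.8623]
 [-307.2402  -37.7349]]
```

View pics/w2b.png

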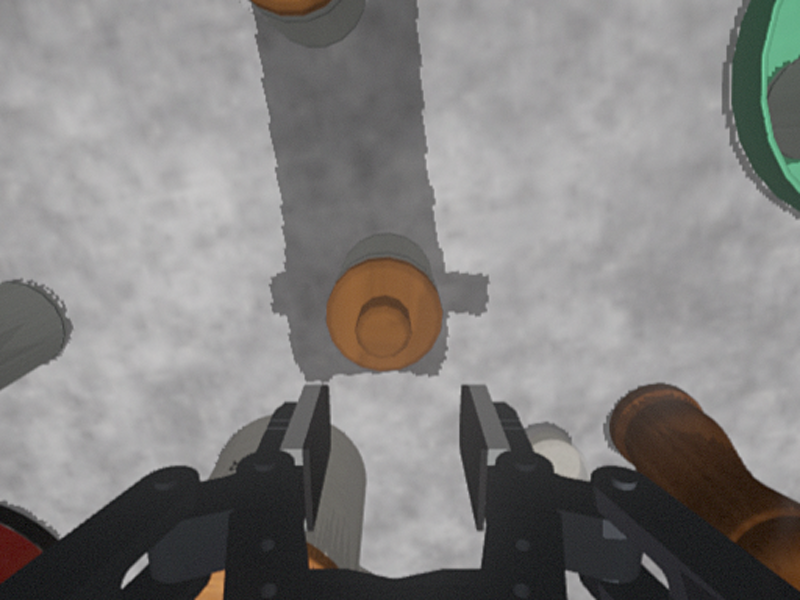

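The knob top is at (384,331), 4 px left of and 3 px above the prediction. The tin therefore sits about +1 mm x, -5.5 mm y from the TCP in the tool frame. I'll grasp it.

```bash
python3 nudge.py '[[0.001,-0.0055,0.03,0,0.45],[0,0,0.03,0,0.45],[0,0,0.021,0,0.45],[0,0,0,0,0.45],[0,0,0,0,0.0],[0,0,0,0,0.0],[0,0,0,0,0.0],[0,0,0,0,0.0]]' 60; python3 nudge.py '[[0,0,-0.01,0,0.0],[0,0,-0.02,0,0.0],[0,0,-0.02,0,0.0],[0,0,0,0,0.0],[0,0,0,0,0.0],[0,0,0,0,0.0],[0,0,0,0,0.0]]'
python3 - <<'E'
from h import *
o=bot.get_obs();T=pose(o);im=bot.read_camera("wrist");np.save("T3.npy",T);print(T,o["contact_force"])
cv2.imwrite("pics/w3.png",im);cv2.imwrite("pics/w3b.png",cv2.resize(im,(800,600),interpolation=cv2.INTER_CUBIC))
E
```

```text
t: 3.75
eef_pos: [0.6084, -0.05, 0.0921]
tool_rot: [0.002, 0.087, 0.996, 0.0]
contact_force: [0.4, 0.7, 7.2]
gripper_width: 0.246
grasp_force: 59.6
t: 4.45
eef_pos: [0.6062, -0.0504, 0.1392]
tool_rot: [-0.001, 0.087, 0.996, -0.0]
contact_force: [-0.8, -0.4, -1.0]
gripper_width: 0.251
grasp_force: 59.0
[[-0.9848  0.1739 -0.002   0.6062]
 [ 0.1739  0.9848 -0.0001 -0.0504]
 [ 0.002  -0.0004 -1.      0.1392]
 [ 0.      0.      0.      1.    ]] [-0.7664 -0.4128 -1.013 ]
```

View pics/w3b.png

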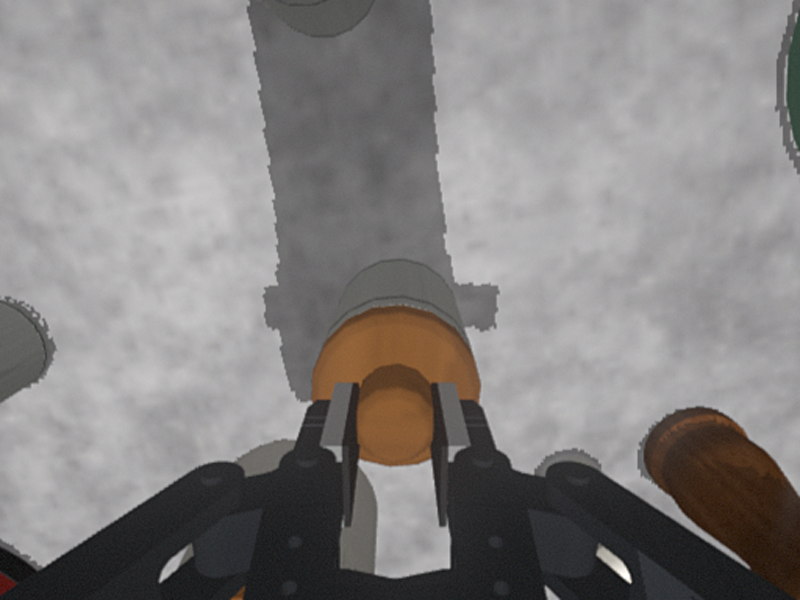

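Held tin: the knob sits between the pads at about (396,430), upright. The load reads only about 1 N, so tin 1 is empty. I'll set it back and go to the near tin.

```bash
python3 nudge.py '[[0,0,0.02,0,0.0],[0,0,0.018,0,0.0],[0,0,0.005,0,0.0],[0,0,0.003,0,0.0],[0,0,0,0,0.0],[0,0,0,0,0.45],[0,0,0,0,0.45],[0,0,-0.03,0,0.45],[0,0,-0.03,0,0.45],[0.0295,-0.007,0,0,0.45],[0.0295,-0.007,0,0,0.45],[0.0295,-0.007,0,0,0.45],[0.0295,-0.007,0,0,0.45],[0.0295,-0.007,0,0,0.45],[0,0,0,0,0.45]]' 60
python3 - <<'E'
from h import *
o=bot.get_obs();T=pose(o);im=bot.read_camera("wrist");np.save("T4.npy",T);print(T,o["contact_force"])
cv2.imwrite("pics/w4.png",im)
P=cam("wrist",T);g=cv2.inRange(cv2.cvtColor(im,cv2.COLOR_BGR2HSV),(5,120,60),(22,255,255))
n,l,st,c=cv2.connectedComponentsWithStats(g)
for i in range(1,n):
    if st[i,4]>300: print(st[i],c[i],onz(P,c[i],.090))
E
```

```text
t: 6.0
eef_pos: [0.4518, -0.0598, 0.1545]
tool_rot: [-0.001, 0.088, 0.996, 0.0]
contact_force: [0.3, -0.4, -0.4]
gripper_width: 0.452
grasp_force: 0.0
[[-0.9845  0.1753 -0.0022  0.4518]
 [ 0.1753  0.9845  0.001  -0.0598]
 [ 0.0023  0.0006 -1.      0.1545]
 [ 0.      0.      0.      1.    ]] [ 0.3438 -0.3985 -0.4418]
[ 217  171   78   75 4639] [255.4684 208.2119] [[ 0.4483 -0.0584]]
```

```bash
python3 nudge.py '[[0.0035,0.001,0.02,0,0.45],[0,0,0.025,0,0.45],[0,0,0.0155,0,0.45],[0,0,0,0,0.45],[0,0,0,0,0.0],[0,0,0,0,0.0],[0,0,0,0,0.0]]' 60; python3 nudge.py '[[0,0,-0.01,0,0.0],[0,0,-0.02,0,0.0],[0,0,-0.02,0,0.0],[0,0,0,0,0.0],[0,0,0,0,0.0],[0,0,0,0,0.0]]'
```

```text
t: 6.75
eef_pos: [0.4535, -0.0578, 0.0947]
tool_rot: [0.001, 0.087, 0.996, 0.0]
contact_force: [1.4, -1.1, 1.0]
gripper_width: 0.243
grasp_force: 58.9
t: 7.35
eef_pos: [0.4514, -0.0575, 0.143]
tool_rot: [-0.001, 0.087, 0.996, -0.0]
contact_force: [0.2, 0.8, -5.1]
gripper_width: 0.246
grasp_force: 59.4
```

Load is about -5 N, so this tin is full. I'll carry it high to the nearer free place.

```bash
python3 nudge.py '[[0,0,-0.02,0,0],[0,0.01,-0.03,0,0],[0,0.03,-0.03,0,0],[0,0.038,-0.01,0,0],[0.0005,0.038,0,0,0],[0.0005,0.038,0,0,0],[0.0005,0.038,0,0,0],[0.0005,0.038,0,0,0],[0.0005,0.026,0,0,0],[0.0005,0.01,0,0,0],[0,0,0,0,0],[0,0,0,0,0],[0,0,0,0,0]]'
python3 - <<'E'
from h import *
o=bot.get_obs();T=pose(o);im=bot.read_camera("wrist");np.save("T5.npy",T);print(T,o["contact_force"])
for i in range(4):print(bot.get_obs()["eef_pos"])
cv2.imwrite("pics/w5.png",im);cv2.imwrite("pics/w5b.png",cv2.resize(im,(800,600),interpolation=cv2.INTER_CUBIC))
cv2.imwrite("pics/t5.png",bot.read_camera("top"));cv2.imwrite("pics/s5.png",bot.read_camera("side"))
E
```

```text
t: 8.65
eef_pos: [0.4956, 0.2027, 0.2334]
tool_rot: [-0.0, 0.089, 0.996, -0.001]
contact_force: [0.3, -0.6, -5.9]
gripper_width: 0.245
grasp_force: 59.8
[[-0.9843  0.1764 -0.0008  0.4956]
 [ 0.1764  0.9843 -0.0012  0.2027]
 [ 0.0006 -0.0013 -1.      0.2334]
 [ 0.      0.      0.      1.    ]] [ 0.3138 -0.5886 -5.8789]
[0.4957 0.2029 0.2336]
[0.4957 0.2029 0.2336]
[0.4957 0.2029 0.2336]
[0.4957 0.2029 0.2336]
```

View pics/w5b.png

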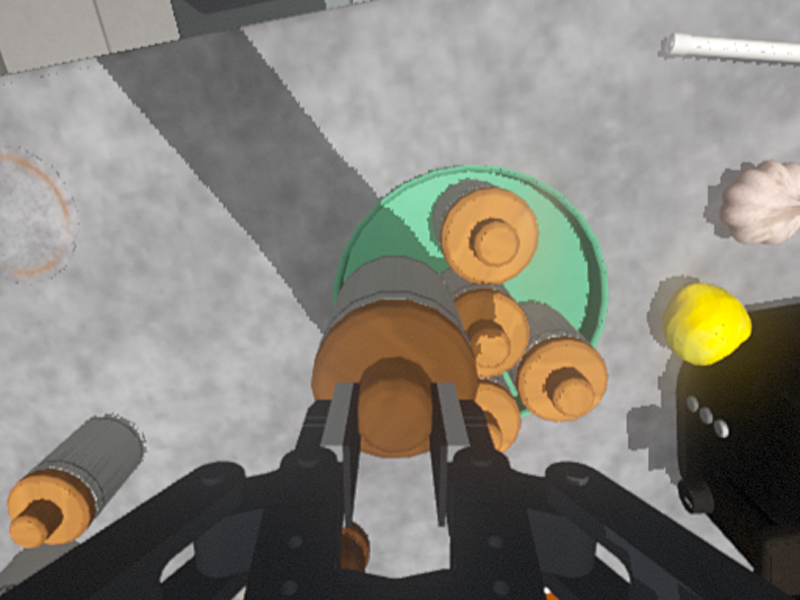

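The held tin's lid spans columns 313–477 with its near edge at row 302 and its foot's near edge at row 256. Resident knobs are at (494,241), (491,347) and (572,395), and the rim's left edge is at (335,290). I'll compare against the projected models.

```bash
python3 - <<'E'
from h import *
from scipy.optimize import least_squares
T=np.load("T5.npy");P=cam("wrist",T);s=1.5625
th=np.linspace(0,2*np.pi,361)
def ring(ox,oy,z,r):
    X=np.c_[ox+r*np.cos(th),oy+r*np.sin(th),0*th+z,0*th+1]@T.T
    return proj(P,X[:,:3])*s
for ox in(0,.003,-.003):
    for z,r in((.0085,.027),(-.0115,.012),(.0945,.023),(.0905,.027)):
        q=ring(ox,0,z,r);print(ox,z,"cols",q[:,0].min(),q[:,0].max(),"rows",q[:,1].min(),q[:,1].max())
k=np.array([(494,241),(491,347),(572,395)])/s; l=np.array([(490,235),(488,330),(562,378)])/s
print(onz(P,k,.11),onz(P,l,.09))
rim=np.array([(335,275),(354,231),(392,192),(440,170),(480,166),(540,185),(580,220),(603,265),(606,300),(597,338)])/s
W=onz(P,rim,.03)
r=least_squares(lambda c:np.hypot(*(W-c[:2]).T)-.0945,[.53,.24]);print("tray",r.x,r.fun*1e3)
X=np.array([[.4946,.2047,.004],[.5134,.3017,.004]])
print(proj(P,X)*s)
E
python3 -c "
import cv2
a=cv2.imread('pics/w5.png')[95:275,190:400];cv2.imwrite('pics/w5c.png',cv2.resize(a,(700,600),interpolation=cv2.INTER_CUBIC))"
```

```text
0 0.0085 cols 312.24736224286295 484.4772270532984 rows 312.0025805884557 468.4897781698222
0 -0.0115 cols 355.619161458215 442.0168312596066 rows 386.98769211834303 463.8546638234577
0 0.0945 cols 348.0736457825572 446.22155908558227 rows 263.50998785689177 357.1519111251881
0 0.0905 cols 338.66906010690377 455.7061425262115 rows 256.6426171983605 368.15083016158263
0.003 0.0085 cols 311.80526731614384 484.9648426010151 rows 302.37415949987076 460.5550379870669
0.003 -0.0115 cols 355.3845096509903 442.30842251366045 rows 376.83981988404065 454.6459567222057
0.003 0.0945 cols 347.9077523550828 446.40911061895326 rows 257.03377760490446 351.35136462600116
0.003 0.0905 cols 338.46604751834934 455.93137758531634 rows 250.00289602317824 362.3285772776094
-0.003 0.0085 cols 312.68473575632936 483.9948201873669 rows 321.5232548698305 476.34384922281674
-0.003 -0.0115 cols 355.8509899942443 441.7287502114266 rows 397.0105040848958 472.9552162363921
-0.003 0.0945 cols 348.2383533195375 446.035349072577 rows 269.9386188946471 362.91211468023675
-0.003 0.0905 cols 338.8705979257002 455.482543910907 rows 263.23252953312266 373.93216887589654
[[0.4763 0.2557]
 [0.5329 0.2472]
 [0.569  0.2877]] [[0.4767 0.2571]
 [0.5307 0.2492]
 [0.568  0.2883]]
tray [0.5369 0.2442] [-1.6088 -0.9837 -0.0822  0.7385  0.9487 -0.4376 -0.7744  0.0797 -0.24
 -1.3589]
[[399.2951 252.9699]
 [538.1257 254.971 ]]
```

View pics/w5c.png

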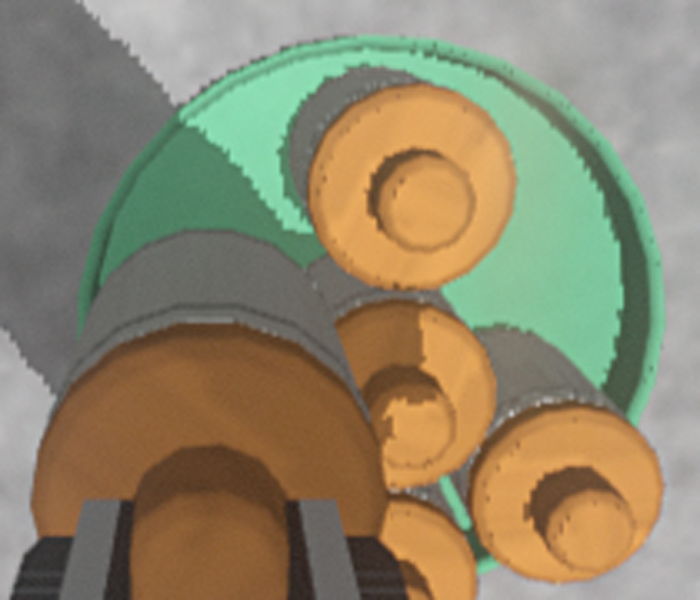

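The foot's near edge fits the tin axis at tool offset about 0; the lid suggests at most a slight lean. The gap comes out at about (0.4955,0.2045), so I shift +2 mm in y and descend in steps, watching the force.

```bash
python3 nudge.py '[[0,0.002,0.01,0,0],[0,0,0.015,0,0],[0,0,0.01,0,0],[0,0,0.01,0,0]]'; python3 nudge.py '[[0,0,0.01,0,0],[0,0,0.01,0,0],[0,0,0.01,0,0],[0,0,0,0,0]]';  python3 nudge.py '[[0,0,0.01,0,0],[0,0,0.01,0,0],[0,0,0,0,0]]'
python3 - <<'E'
from h import *
o=bot.get_obs();T=pose(o);im=bot.read_camera("wrist");np.save("T6.npy",T);print(T,o["contact_force"],o["torque"])
cv2.imwrite("pics/w6.png",im);cv2.imwrite("pics/w6b.png",cv2.resize(im[60:300,130:450],(800,600),interpolation=cv2.INTER_CUBIC))
E
```

```text
t: 9.2
eef_pos: [0.4958, 0.2066, 0.1877]
tool_rot: [-0.0, 0.087, 0.996, -0.0]
contact_force: [1.0, 1.0, -5.9]
gripper_width: 0.243
grasp_force: 59.8
t: 9.6
eef_pos: [0.4951, 0.2063, 0.1572]
tool_rot: [-0.001, 0.087, 0.996, -0.001]
contact_force: [0.0, 0.1, -5.0]
gripper_width: 0.241
grasp_force: 59.8
t: 9.9
eef_pos: [0.4951, 0.2063, 0.1373]
tool_rot: [-0.001, 0.087, 0.996, -0.001]
contact_force: [0.2, -0.1, -6.6]
gripper_width: 0.244
grasp_force: 59.8
[[-0.9848  0.1738 -0.0023  0.4951]
 [ 0.1738  0.9848 -0.0013  0.2063]
 [ 0.0021 -0.0017 -1.      0.1373]
 [ 0.      0.      0.      1.    ]] [ 0.2402 -0.1154 -6.6105] [-0.0434  0.0017 -0.0238]
```

View pics/w6b.png

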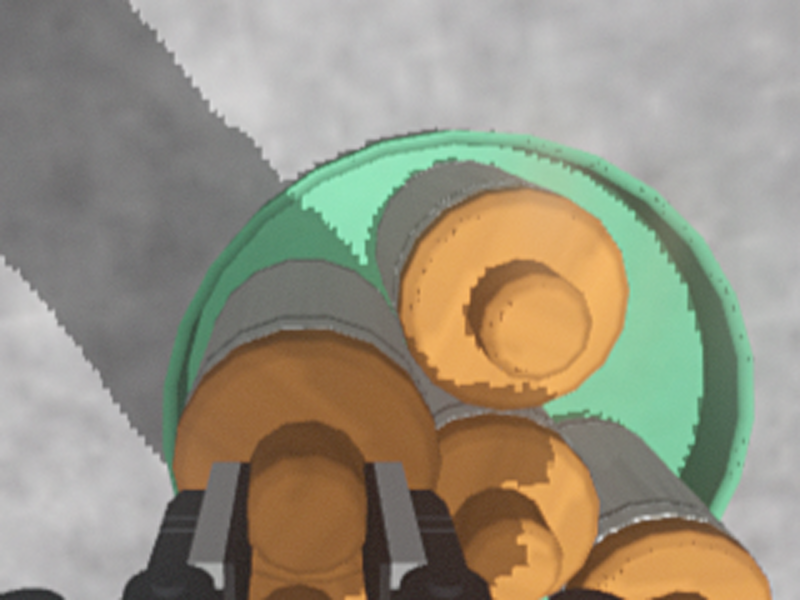

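The tin is hanging between its neighbours with free gaps and no side force. I'll continue down slowly.

```bash
python3 nudge.py '[[0,0,0.01,0,0],[0,0,0.01,0,0],[0,0,0.008,0,0],[0,0,0.005,0,0],[0,0,0,0,0]]'; python3 nudge.py '[[0,0,0.003,0,0],[0,0,0.002,0,0],[0,0,0,0,0],[0,0,0,0,0]]'
```

```text
t: 10.45
eef_pos: [0.4954, 0.2065, 0.1048]
tool_rot: [-0.001, 0.087, 0.996, -0.001]
contact_force: [-0.1, -0.6, -5.1]
gripper_width: 0.242
grasp_force: 59.8
t: 10.85
eef_pos: [0.4961, 0.2068, 0.1009]
tool_rot: [0.0, 0.087, 0.996, 0.0]
contact_force: [0.0, 0.2, -5.7]
gripper_width: 0.239
grasp_force: 59.8
```

```bash
python3 nudge.py '[[0,0,0.001,0,0],[0,0,0.001,0,0],[0,0,0,0,0]]'; python3 nudge.py '[[0,0,0.001,0,0],[0,0,0.001,0,0],[0,0,0,0,0]]'
```

```text
t: 11.15
eef_pos: [0.4961, 0.2068, 0.0988]
tool_rot: [0.0, 0.087, 0.996, 0.0]
contact_force: [-0.1, 0.1, -5.1]
gripper_width: 0.244
grasp_force: 59.8
t: 11.45
eef_pos: [0.4973, 0.2071, 0.0988]
tool_rot: [0.001, 0.087, 0.996, 0.001]
contact_force: [-2.4, -1.4, 11.2]
gripper_width: 0.241
grasp_force: 61.7
```

It's on the floor. I'll release, rise, and look from over the tray.

```bash
python3 nudge.py '[[0,0,-0.001,0,0.3],[0,0,0,0,0.42],[0,0,0,0,0.42],[0,0,-0.015,0,0.42],[0,0,-0.03,0,0.42],[0,0,-0.04,0,0.42],[0,0,-0.04,0,0.42],[0,0,-0.04,0,0.42],[0,0.03,-0.02,0,0.42],[0,0,0,0,0.42],[0,0,0,0,0.42]]'
python3 - <<'E'
from h import *
o=bot.get_obs();T=pose(o);im=bot.read_camera("wrist");np.save("T7.npy",T);print(T,o["contact_force"])
cv2.imwrite("pics/w7.png",im);cv2.imwrite("pics/w7b.png",cv2.resize(im[80:290,120:400],(800,600),interpolation=cv2.INTER_CUBIC))
E
```

```text
t: 12.55
eef_pos: [0.5011, 0.237, 0.2828]
tool_rot: [0.0, 0.087, 0.996, 0.0]
contact_force: [0.3, -0.7, -0.5]
gripper_width: 0.42
grasp_force: 0.0
[[-0.985   0.1724  0.0003  0.5011]
 [ 0.1724  0.985   0.0003  0.237 ]
 [-0.0002  0.0003 -1.      0.2828]
 [ 0.      0.      0.      1.    ]] [ 0.3355 -0.7418 -0.4929]
```

View pics/w7b.png

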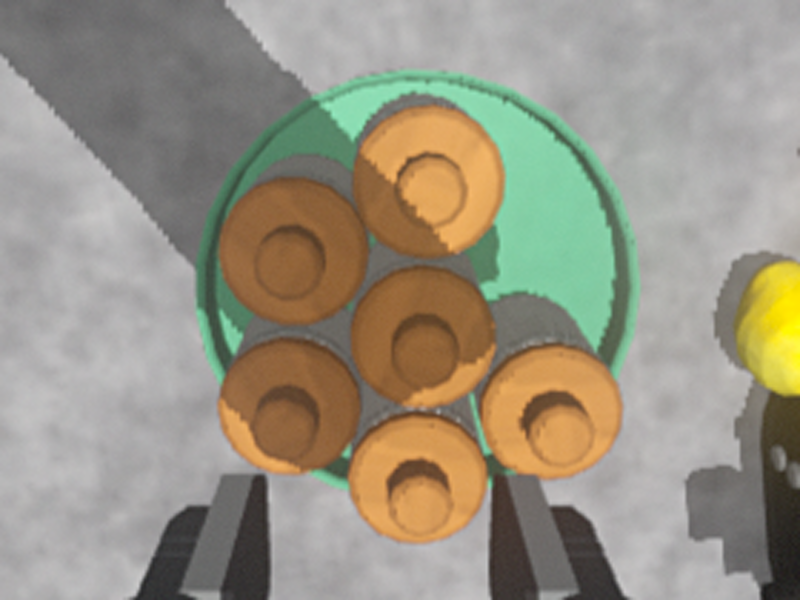

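Six tins stand level: the placed one's knob is at (289,263), the others at (432,189), (425,350), (560,433), (285,422) and (420,503), and the right place is free. I'll calculate gap 1 and the camera-to-grip offset from these.

```bash
python3 - <<'E'
from h import *
from scipy.optimize import least_squares
P=cam("wrist",np.load("T7.npy"))
k=np.array([(432,189),(425,350),(560,433),(289,263),(285,422),(420,503)])/2.857+(119.67,79.67)
M=onz(P,k,.11);print(M)
def f(p):
    th=p[2]+np.radians([60,300,120,180,240]); Q=p[:2]+.057*np.c_[np.cos(th),np.sin(th)]
    return np.r_[(M[[0,2,3,4,5]]-Q).ravel(),M[1]-p[:2]]
r=least_squares(f,[*M[1],1.9]);print(r.x,r.fun.reshape(-1,2)*1e3)
print("gap1",r.x[:2]+.057*np.array([np.cos(r.x[2]),np.sin(r.x[2])]), "local",M[0]+M[2]-M[1])
E
```

```text
[[0.4768 0.2573]
 [0.5307 0.2464]
 [0.5691 0.2882]
 [0.4929 0.2066]
 [0.5484 0.1939]
 [0.5875 0.2354]]
[0.5313 0.247  1.8827] [[ 1.1682 -1.665 ]
 [-0.4145 -1.063 ]
 [-0.2192  1.8809]
 [-0.3871  1.116 ]
 [ 0.4725  0.3826]
 [-0.62   -0.6516]]
gap1 [0.5138 0.3013] local [0.5152 0.2992]
```

```bash
python3 nudge.py '[[-0.002,-0.041,0,0,0.45],[-0.002,-0.041,0,0,0.45],[-0.002,-0.041,0,0,0.45],[-0.002,-0.041,0,0,0.45],[-0.002,-0.041,0,0,0.45],[-0.002,-0.041,0,0,0.45],[-0.002,-0.041,0.01,0,0.45],[-0.002,-0.041,0.015,0,0.45],[-0.002,-0.041,0.02,0,0.45],[-0.002,-0.041,0.02,0,0.45],[-0.002,-0.041,0.02,0,0.45],[-0.0006,-0.041,0.02,0,0.45],[0,0,0.015,0,0.45],[0,0,0,0,0.45],[0,0,0,0,0.45]]'
cat > look.py <<'E'
from h import *
import sys
o=bot.get_obs();T=pose(o);im=bot.read_camera("wrist");print(T[:3,3],o["contact_force"])
cv2.imwrite(f"pics/{sys.argv[1]}.png",im)
P=cam("wrist",T);g=cv2.inRange(cv2.cvtColor(im,cv2.COLOR_BGR2HSV),(5,120,60),(22,255,255))
n,l,st,c=cv2.connectedComponentsWithStats(g)
for i in range(1,n):
    if st[i,4]>300:
        b=st[i,:2]+st[i,2:4]/2-.5; w=onz(P,b,.086)[0]; d=np.linalg.inv(T)@[*w,.086,1]
        print(st[i],"lid at",w,"in tool",d[:2])
E
python3 look.py w8
```

```text
t: 14.1
eef_pos: [0.4371, -0.2517, 0.1622]
tool_rot: [-0.001, 0.087, 0.996, 0.0]
contact_force: [-0.1, 0.1, 0.3]
gripper_width: 0.456
grasp_force: 0.0
[ 0.4371 -0.2517  0.1622] [-0.1454  0.0739  0.3403]
[ 201  167   76   74 4425] lid at [ 0.4322 -0.2617] in tool [ 0.0029 -0.0107]
[497 337  15  42 418] lid at [ 0.5944 -0.079 ] in tool [-0.125   0.1974]
```

```bash
python3 nudge.py '[[0.003,-0.0105,0.01,0,0.45],[0,0,0,0,0.45],[0,0,0,0,0.45]]' 60; python3 look.py w9
```

```text
t: 14.45
eef_pos: [0.4336, -0.2613, 0.1534]
tool_rot: [0.0, 0.087, 0.996, 0.0]
contact_force: [-0.4, 0.1, 0.9]
gripper_width: 0.453
grasp_force: 0.0
[ 0.4336 -0.2613  0.1534] [-0.4422  0.0887  0.8518]
[ 214  172   79   76 4712] lid at [ 0.4319 -0.2619] in tool [ 0.0016 -0.0009]
```

```bash
python3 nudge.py '[[0.0015,-0.001,0.02,0,0.45],[0,0,0.025,0,0.45],[0,0,0.0135,0,0.45],[0,0,0,0,0.45],[0,0,0,0,0.0],[0,0,0,0,0.0],[0,0,0,0,0.0]]' 60; python3 nudge.py '[[0,0,-0.01,0,0.0],[0,0,-0.02,0,0.0],[0,0,-0.02,0,0.0],[0,0,0,0,0.0],[0,0,0,0,0.0],[0,0,0,0,0.0]]'
```

```text
t: 15.2
eef_pos: [0.4322, -0.2626, 0.0952]
tool_rot: [0.001, 0.087, 0.996, 0.0]
contact_force: [-0.2, 1.6, 3.2]
gripper_width: 0.239
grasp_force: 59.0
t: 15.8
eef_pos: [0.4307, -0.2622, 0.1434]
tool_rot: [-0.001, 0.087, 0.996, 0.0]
contact_force: [-0.0, 0.1, -4.9]
gripper_width: 0.239
grasp_force: 59.4
```

Load is -4.9 N, so this is the second full tin. I'll carry it to gap 1.

```bash
python3 nudge.py '[[0,0,-0.02,0,0],[0,0.0095,-0.03,0,0],[0.001,0.02,-0.03,0,0],[0.001,0.04,-0.02,0,0],[0.001,0.04,0,0,0],[0.001,0.04,0,0,0],[0.001,0.04,0,0,0],[0.001,0.04,0,0,0],[0.001,0.04,0,0,0],[0.001,0.04,0,0,0],[0.001,0.04,0,0,0],[0.002,0.04,0,0,0],[0.002,0.04,0,0,0],[0.001,0.04,0,0,0],[0.001,0.04,0,0,0],[0.001,0.03,0,0,0],[0,0.02,0,0,0],[0,0.01,0,0,0],[0,0,0,0,0],[0,0,0,0,0]]'
cat > hold.py <<'E'
from h import *
import sys
T=pose();im=bot.read_camera("wrist");np.save("T10.npy",T);cv2.imwrite(f"pics/{sys.argv[1]}.png",im)
print(T[:3,3],bot.get_obs()["contact_force"],bot.get_obs()["torque"])
P=cam("wrist",T)
d=np.array([.514,.3015,.1,1])
print("to gap in tool",(np.linalg.inv(T)@d)[:2])
# held lid + top of its near edge at the centre column
g=cv2.inRange(cv2.cvtColor(im,cv2.COLOR_BGR2HSV),(5,110,40),(22,255,255))
for c in (245,252,258): print("lid near row",c,np.flatnonzero(g[120:,c])[0]+120)
r=g[240]; print("row240 cols",np.flatnonzero(r)[[0,-1]])
E
python3 hold.py w10; python3 - <<'E'
import cv2,numpy as np
im=cv2.imread("pics/w5.png");g=cv2.inRange(cv2.cvtColor(im,cv2.COLOR_BGR2HSV),(5,110,40),(22,255,255))
for c in (245,252,258): print("w5 near row",c,np.flatnonzero(g[120:,c])[0]+120)
print(np.flatnonzero(g[240])[[0,-1]])
E
```

```text
t: 17.8
eef_pos: [0.515, 0.2988, 0.2439]
tool_rot: [-0.0, 0.088, 0.996, -0.001]
contact_force: [-0.3, -0.6, -4.5]
gripper_width: 0.242
grasp_force: 59.7
[0.515  0.2988 0.2439] [ 0.276  -0.3062 -4.7032] [-0.0521 -0.028  -0.0689]
to gap in tool [0.0014 0.0028]
lid near row 245 201
lid near row 252 201
lid near row 258 200
row240 cols [126 437]
w5 near row 245 192
w5 near row 252 192
w5 near row 258 192
[200 494]
```

```bash
python3 - <<'E'
from h import *
t=np.array([(172,243),(150,205),(132,316)])*.64; d=np.array([(158,222),(136,160),(112,250)])*.64
print(tri(cam("top"),t,cam("side"),d))
for z in (.0,.1,.2): print(z,onz(cam("top"),t,z).tolist())
E
python3 nudge.py '[[0.002,0.0025,0.01,0,0],[0,0,0.015,0,0],[0,0,0.005,0,0],[0,0,0,0,0]]'; python3 hold.py w11
```

```text
[[0.6979 0.3784 0.0543]
 [0.7323 0.3845 0.1582]
 [0.5569 0.3783 0.2031]]
0.0 [[0.7111835270923977, 0.3942399836748756], [0.7799615278424095, 0.43517238481337844], [0.5839100029797653, 0.45812863621740874]]
0.1 [[0.6870396388725265, 0.3634288359415131], [0.7501825942189734, 0.40100760748367514], [0.5701937526561037, 0.42208303191473867]]
0.2 [[0.662895750652655, 0.33261768820815063], [0.7204036605955375, 0.366842830153972], [0.556477502332442, 0.3860374276120687]]
t: 18.25
eef_pos: [0.5126, 0.3027, 0.2131]
tool_rot: [-0.001, 0.088, 0.996, -0.001]
contact_force: [0.3, -0.1, -3.1]
gripper_width: 0.244
grasp_force: 59.7
[0.5126 0.3027 0.2131] [-0.2569  0.1855 -4.9747] [ 0.0089 -0.044  -0.0262]
to gap in tool [-0.0018 -0.0007]
lid near row 245 201
lid near row 252 200
lid near row 258 201
row240 cols [110 446]
```

```bash
python3 nudge.py '[[-0.0007,-0.001,0.01,0,0],[0,0,0.01,0,0],[0,0,0.01,0,0],[0,0,0,0,0]]'; python3 nudge.py '[[0,0,0.01,0,0],[0,0,0.01,0,0],[0,0,0.01,0,0],[0,0,0.01,0,0],[0,0,0,0,0]]';python3 nudge.py '[[0,0,0.01,0,0],[0,0,0.01,0,0],[0,0,0,0,0]]'
```

```text
t: 18.7
eef_pos: [0.5126, 0.302, 0.1822]
tool_rot: [-0.001, 0.087, 0.996, -0.001]
contact_force: [-1.0, -1.1, -5.1]
gripper_width: 0.238
grasp_force: 59.7
t: 19.2
eef_pos: [0.5127, 0.302, 0.1423]
tool_rot: [-0.001, 0.087, 0.996, -0.001]
contact_force: [-0.4, 0.1, -5.3]
gripper_width: 0.24
grasp_force: 59.7
t: 19.5
eef_pos: [0.5128, 0.302, 0.1226]
tool_rot: [-0.001, 0.087, 0.996, -0.001]
contact_force: [0.1, -0.2, -4.4]
gripper_width: 0.238
grasp_force: 59.7
```

```bash
python3 nudge.py '[[0,0,0.008,0,0],[0,0,0.007,0,0],[0,0,0.004,0,0],[0,0,0,0,0]]'; python3 nudge.py '[[0,0,0.002,0,0],[0,0,0.001,0,0],[0,0,0,0,0]]'; python3 nudge.py '[[0,0,0.001,0,0],[0,0,0.001,0,0],[0,0,0,0,0]]'
```

```text
t: 19.9
eef_pos: [0.5134, 0.3024, 0.1045]
tool_rot: [-0.001, 0.087, 0.996, -0.0]
contact_force: [0.6, 0.1, -4.8]
gripper_width: 0.238
grasp_force: 59.7
t: 20.2
eef_pos: [0.5138, 0.3027, 0.1023]
tool_rot: [0.0, 0.087, 0.996, 0.0]
contact_force: [0.4, -0.1, -4.7]
gripper_width: 0.243
grasp_force: 59.7
t: 20.5
eef_pos: [0.5137, 0.3026, 0.1002]
tool_rot: [-0.0, 0.087, 0.996, -0.0]
contact_force: [-0.2, -0.4, -5.6]
gripper_width: 0.241
grasp_force: 59.7
```

```bash
python3 nudge.py '[[0,0,0.001,0,0],[0,0,0,0,0]]'; python3 nudge.py '[[0,0,0.001,0,0],[0,0,0,0,0]]'
```

```text
t: 20.7
eef_pos: [0.5139, 0.3027, 0.0994]
tool_rot: [0.0, 0.087, 0.996, 0.0]
contact_force: [0.2, 0.1, -4.3]
gripper_width: 0.24
grasp_force: 59.8
t: 20.9
eef_pos: [0.5144, 0.3032, 0.0991]
tool_rot: [0.001, 0.087, 0.996, 0.001]
contact_force: [-1.6, 0.8, 2.7]
gripper_width: 0.238
grasp_force: 60.6
```

It has landed. I'll release, rise, and check numerically (the picture budget is used up).

```bash
python3 nudge.py '[[0,0,0,0,0.3],[0,0,0,0,0.42],[0,0,0,0,0.42],[0,0,-0.015,0,0.42],[0,0,-0.03,0,0.42],[0,0,-0.04,0,0.42],[0,0,-0.04,0,0.42],[0,-0.03,-0.04,0,0.42],[0,-0.03,-0.02,0,0.42],[0,0,0,0,0.42],[0,0,0,0,0.42]]'
python3 - <<'E'
from h import *
T=pose();im=bot.read_camera("wrist");cv2.imwrite("pics/w12.png",im);top=bot.read_camera("top");cv2.imwrite("pics/t12.png",top)
print(T[:3,3]);P=cam("wrist",T)
# predicted lid-top and knob circles vs image edges: score best radius shift for each tin by lid-circle edge search
gray=cv2.GaussianBlur(cv2.cvtColor(cv2.resize(im,None,fx=3,fy=3,interpolation=cv2.INTER_CUBIC),cv2.COLOR_BGR2GRAY),(5,5),0)
E=cv2.magnitude(cv2.Sobel(gray,cv2.CV_32F,1,0),cv2.Sobel(gray,cv2.CV_32F,0,1))
th=np.linspace(0,2*np.pi,120,endpoint=False)
def score(c,z,r):
    q=proj(P,np.c_[c[0]+r*np.cos(th),c[1]+r*np.sin(th),0*th+z])*3+1
    q=np.int32(np.round(q));q=q[(q[:,0]>=0)&(q[:,0]<1536)&(q[:,1]>=0)&(q[:,1]<1152)];return np.minimum(E[q[:,1],q[:,0]],120).mean()
C=dict(N=(.4768,.2573),M=(.5307,.2464),R5=(.5691,.2882),placed2=(.4929,.2066),R3=(.5484,.1939),placed1=(.514,.302),far=(.5875,.2354))
g=np.arange(-.008,.0081,.001)
for n,c in C.items():
    # knob top at .11 and lid at .09 fitted separately; a lean shows as a difference between the two
    out=[]
    for z,rs in((.11,(.0115,.012)),(.09,(.0255,.026,.0265,.027))):
        s,cc=max((score((c[0]+a,c[1]+b),z,r),(c[0]+a,c[1]+b)) for a in g for b in g for r in rs)
        out.append((np.round(cc,4),round(float(s))))
    print(n,out)
E
```

```text
t: 22.0
eef_pos: [0.5036, 0.2432, 0.2848]
tool_rot: [0.001, 0.088, 0.996, 0.001]
contact_force: [0.0, 0.7, -0.8]
gripper_width: 0.419
grasp_force: 0.0
[0.5036 0.2432 0.2848]
N [(array([0.4768, 0.2573]), 66), (array([0.4748, 0.2573]), 41)]
M [(array([0.5337, 0.2464]), 34), (array([0.5327, 0.2464]), 33)]
R5 [(array([0.5641, 0.2872]), 72), (array([0.5711, 0.2892]), 61)]
placed2 [(array([0.4919, 0.2076]), 34), (array([0.4969, 0.1986]), 27)]
R3 [(array([0.5514, 0.1929]), 60), (array([0.5504, 0.1939]), 40)]
placed1 [(array([0.513, 0.3  ]), 61), (array([0.516, 0.302]), 51)]
far [(array([0.5815, 0.2364]), 76), (array([0.5895, 0.2354]), 56)]
```

```bash
python3 - <<'E'
import cv2,numpy as np
for f in("top0","t12"):
    im=cv2.imread(f"pics/{f}.png");g=cv2.inRange(cv2.cvtColor(im,cv2.COLOR_BGR2HSV),(5,110,50),(22,255,255));g[:110]=0;g[300:]=0;g[:,:230]=0
    n,l,st,c=cv2.connectedComponentsWithStats(g);print(f,[(st[i].tolist(),c[i].round(1).tolist()) for i in range(1,n) if st[i,4]>80])
d=cv2.absdiff(cv2.imread("pics/top0.png"),cv2.imread("pics/t12.png")).max(2)[115:160,135:255];print("mug/mill/shaker area changed px",(d>40).sum())
from station import bot
print(bot.hand_in())
E
```

```text
top0 [([289, 116, 41, 37, 1230], [309.4, 133.2]), ([264, 176, 22, 21, 345], [274.5, 186.3]), ([354, 179, 21, 21, 344], [364.0, 189.0]), ([269, 238, 22, 22, 370], [279.7, 248.6]), ([352, 244, 22, 22, 375], [362.6, 254.5])]
t12 [([289, 116, 41, 37, 1228], [309.4, 133.2]), ([265, 177, 21, 21, 344], [274.9, 186.6]), ([354, 179, 21, 21, 344], [364.0, 189.0])]
mug/mill/shaker area changed px 17
the job is handed in; nothing more can be done
None
```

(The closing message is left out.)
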